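# Snap the cover onto a plate shaker and start it

### The arm

A 6-joint arm with a two-finger parallel gripper is mounted at the origin on a cart in front of the work surface, level with it; the furniture and walls round the work are solid. World frame = base frame: x ahead of the robot, y to its left, z up, the work surface at z = 0. Lengths are in m, angles in rad, forces in N, time in s.
With the tool pointing down it reaches from about 0.375 to 0.925 m from the base axis. Payload 5.7 kg.
Tool frame: the origin (TCP) lies at the very end of the fingers, on their centre line; the grasp point (between the pads) lies bot.grip_depth behind it (bot.grip_depth is the distance from the TCP to the grasp point, in m); z points along the fingers, y is the line along which they close (so a half turn about z gives the same grasp; the last joint's range is limited). The gripper opens to 85 mm and grips with 20 to 120 N. Pads are 22 mm wide; open, the fingers measure 114 mm over their backs; the gripper's body (76 mm by 85 mm) begins 54 mm behind the grasp point. The pads swing forward as they close: fully open they stand 13 mm farther back than shut.
Start: joints at [1.073, 0.359, 1.51, -0, 1.272, -0.115], TCP at [0.224, 0.557, 0.197] pointing down, gripper open.
Joint ranges: [-2.97, 2.97], [-1.01, 2.36], [0.21, 2.38], [-0.96, 4.11], [0.2, 2.71], [-2.98, 2.98]. Speed limits (rad/s): [2.39, 2.39, 3.14, 3.14, 3.14, 3.14].

### API

Orientations are given as a 3x3 rotation matrix whose columns are the frame's x, y, z axes.
In Python, from station import bot gives the robot as it stands. The module is installed in compiled form; this text tells all that it offers. Calls block until the motion is done:
- bot.move_pose(position, orientation): joint-space move of the TCP to a pose.
- bot.move_l(position, frame=None, rate=0.15, contact_N=None): straight line of the TCP; frame=None keeps the orientation; rate is the mean speed in m/s. With contact_N (N) it stops when the force on the tool has changed by that much, and returns True; else False.
- bot.goto_joints(angles): joint-space move.
- bot.release() and bot.grasp(effort=None): open the fingers fully, or close them until they stop; effort is the grip in N (None keeps the last).
- bot.pause(seconds).
- bot.ik(position, orientation): joint angles nearest the present ones, or None.
- bot.snapshot(name): name is "side" or "top"; returns (picture, depth): 400x640x3 uint8, red, green, blue; 400x640 float32, m along the optical axis (not along the pixel's ray), 0 where there is no reading.
- bot.camera_info(name): a dict with "vfov" (degrees; the focal length in pixels is half the picture's height over the tangent of half this angle, whatever the lens; pixels are square), "cx", "cy" (the principal point, pixels), "T" (4x4, takes a point from camera to world coordinates). Camera axes: x right, y up, looking along -z (the intrinsics and any distortion apply to the point x, -y, -z); pixel columns grow to the right and rows downward; lengths in m; the calibration is good to about 2 mm. A picture is of the moment at which its call begins. camera_info takes no time and is no camera call.
A pose or a line that the arm cannot do raises bot.PlanningError and nothing moves.
- bot.job_done(): hands the job in; it is judged then, once.
Readings, each from a call of its own:
- bot.get_time(): time.
- bot.get_q(): joint angles.
- bot.get_joint_velocities(): joint speeds.
- bot.get_joint_efforts(): joint torques, N m.
- bot.get_position(): TCP position.
- bot.get_orientation(): TCP orientation.
- bot.get_contact_force(): force on the tool from outside, world axes, zero at the start.
- bot.get_moment(): the same for the moment, N m.
- bot.get_gripper_width(): finger opening in m.
- bot.get_grip_force(): force on a finger pad.
Only numpy, scipy, OpenCV 4.12 (cv2) and the standard library are available. Lean on these libraries where they do the work, as an engineer would, in place of code of your own. Each camera call takes 0.05 s, during which the arm holds its last target. There are 200 camera calls.

### The job

Get the plate shaker ready and running: lay the loose white cover over its open bay and press it on corner by corner, at the orange pads, until all four clips have clicked home and the cover lies flush. Then flip the toggle lever on the shaker's front console all the way over to start it; leave the things round about where they are.

Things in the scene. Friction and masses are not known exactly. Their poses are not given: they have to be found in the camera images.
- shaker: plate shaker: heavy grey box fixed to the bench. Origin on the bench under the centre of its open bay; z up. Box 124 (x) by 182 mm (y), flat rim 58 mm high. Bay on top 96 (x) by 154 mm (y), walls 14 mm; a fixed clear well plate in it, top 8 mm below the rim. Console on the -x side (toward the robot, yaw aside), 54 mm deep, 38 mm high, carries the lever.
- seat (a point): centre of the bay at rim height (58 mm). Four spring clips, at x +-36 mm in the bay's +y and -y walls, 11 mm below the rim, let the cover's legs snap past: each yields to about 8 to 11 N down on its corner, then holds it. The cover is stiff: pressing one corner lifts the opposite one a little, and the last two may go down together, at up to 20 N.
- cover: loose stiff white cover, 0.1 to 0.25 kg: plate 114 (x) by 172 mm (y), 5 mm thick, on four 18 mm legs with round 7 mm feet. Origin under its centre at foot level, z up. Starts standing on the bench, plate top at 23 mm. Goes on with its y along the shaker's y, either way round, legs 1.2 mm clear of the bay walls. Laid on, its origin is about 49 mm above the bench; clicked home 40 mm.
- rib (a point): middle of the top of the black rib on the cover: 18 mm wide (along the cover's x), 66 mm long (along y), 26 mm high above the plate; 49 mm above the cover's origin
- pad_a (a point): top centre of the orange press pad (22 mm across, 2 mm proud) at the cover's +x +y corner, straight above its leg. Home (plate flat on the rim) it is 65 mm above the bench; laid on but not clicked, about 75 mm.
- pad_b (a point): top centre of the orange press pad (22 mm across, 2 mm proud) at the cover's +x -y corner, straight above its leg. Home (plate flat on the rim) it is 65 mm above the bench; laid on but not clicked, about 75 mm.
- pad_c (a point): top centre of the orange press pad (22 mm across, 2 mm proud) at the cover's -x -y corner, straight above its leg. Home (plate flat on the rim) it is 65 mm above the bench; laid on but not clicked, about 75 mm.
- pad_d (a point): top centre of the orange press pad (22 mm across, 2 mm proud) at the cover's -x +y corner, straight above its leg. Home (plate flat on the rim) it is 65 mm above the bench; laid on but not clicked, about 75 mm.
- lever (a joint): toggle lever on the console, rad: starts at 0 to 0.15 (leaning to the shaker's -y), upright 0.5, on at its stop 1.0 (leaning to +y). Swings about the shaker's x axis; pivot at x -88, y 0, z 60 mm in the shaker's frame. Stays where it is left; about 2 N at the tip moves it.
- lever_tip (a point): centre of the red end of the lever, 45 mm from its pivot; it moves in an arc toward the shaker's +y as the lever is turned on
- timer: bystander: white bench timer, 66x66x20 mm, origin under its centre
- marker_0: bystander: white marker pen with a coloured (blue or red) cap, 140 mm long, 13 mm thick, lying flat
- marker_1: bystander: white marker pen with a coloured (blue or red) cap, 140 mm long, 13 mm thick, lying flat
- rubber_bulb: bystander: dark red rubber bulb, 72 mm long, 36 mm thick

How it is judged:
On the way, in this order (a step that is already met when the one before it is completed fails the run):
1. the cover is over the bay with one or more corners clicked home while another still stands up (corner by corner, not all at one blow) (horizontal distance between cover and seat below 0.006 m and z of any of pad_a, pad_b, pad_c, pad_d in the frame of shaker below 0.0675 m and z of any of pad_a, pad_b, pad_c, pad_d in the frame of shaker above 0.0695 m), for 0.1 s.
2. all four corners are home (z of each of pad_a, pad_b, pad_c, pad_d in the frame of shaker below 0.0675 m and horizontal distance between cover and seat below 0.006 m), for 0.2 s.
At the end, for the whole second after the job is handed in: The cover lies over the bay, centred within 6 mm, with all four pads within 2.5 mm of their home height (flush, every clip clicked), at rest; the toggle lever is over at its far stop (0.85 rad or more of 1.0) (all of step 2 and value of joint lever above 0.85 rad and linear speed of cover below 0.02 m/s); the robot touches nothing.
It fails at once if the lever is flipped before all four corners are home (value of joint lever above 0.5 rad and not (z of each of pad_a, pad_b, pad_c, pad_d in the frame of shaker below 0.0675 m and horizontal distance between cover and seat below 0.006 m)).
It fails at once if the timer, a marker or the rubber bulb is pushed more than 30 mm (distance of any of timer, marker_0, marker_1, rubber_bulb from where it was at the start of the episode above 0.03 m).
It also fails if it takes over 54 s, if anything falls off the work surface, if the arm or the gripper's body presses on something with over 40 N, if the wrist force passes 120 N, or if a joint passes its speed limit or range.

## Working session

There is one attempt and no reset: what is moved stays moved. The work goes in short steps, each a Python script; the robot and the scene stay as the last script left them, time stands still between calls to the robot, and variables do not carry over. Pictures are saved under pics/ and viewed, at most 10 in all, crops included, and the job is handed in when it is done.

```bash
mkdir -p pics
python3 - <<'E'
from station import bot
import cv2,numpy as np
for n in("top","side"):
    p,d=bot.snapshot(n); cv2.imwrite(f"pics/{n}0.png",p[:,:,::-1]); np.savez(f"{n}0.npz",p=p,d=d)
    print(n,bot.camera_info(n),(d==0).mean())
print(bot.get_time(),bot.grip_depth)
print(bot.get_orientation())
E
```

```text
top {'vfov': 44.37629528710813, 'cx': 313.5392723449182, 'cy': 204.26960697631569, 'T': array([[-2.51408042e-02,  9.97312645e-01, -6.88144454e-02,
         4.65394309e-01],
       [-9.99680060e-01, -2.52723609e-02, -1.04170597e-03,
         3.28811431e-02],
       [-2.77801003e-03,  6.87662396e-02,  9.97628932e-01,
         1.26917088e+00],
       [ 0.00000000e+00,  0.00000000e+00,  0.00000000e+00,
         1.00000000e+00]])} 0.00398046875
side {'vfov': 43.24187107523205, 'cx': 322.01792754230576, 'cy': 201.1774845658499, 'T': array([[ 8.80641747e-01,  3.15300425e-01, -3.53632233e-01,
         2.19158348e-01],
       [-4.73782746e-01,  5.86302998e-01, -6.57098702e-01,
        -6.00132906e-01],
       [ 1.52138246e-04,  7.46213399e-01,  6.65706797e-01,
         7.23183401e-01],
       [ 0.00000000e+00,  0.00000000e+00,  0.00000000e+00,
         1.00000000e+00]])} 0.00405078125
0.1 0.0187
[[-9.27626314e-01  3.73508790e-01 -7.78258810e-04]
 [ 3.73509548e-01  9.27625277e-01 -1.40128727e-03]
 [ 1.98539430e-04 -1.59055804e-03 -9.99998715e-01]]
```

View pics/top0.png

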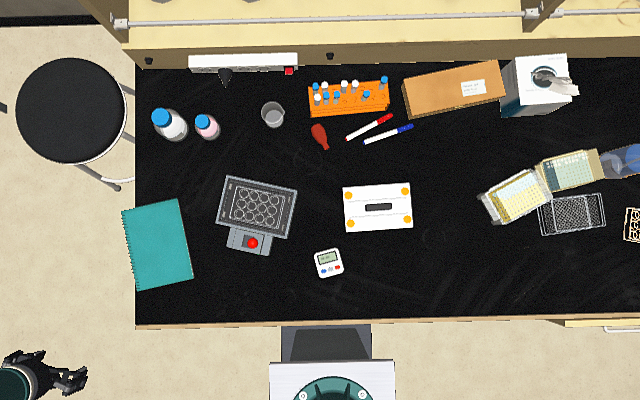

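View pics/side0.png

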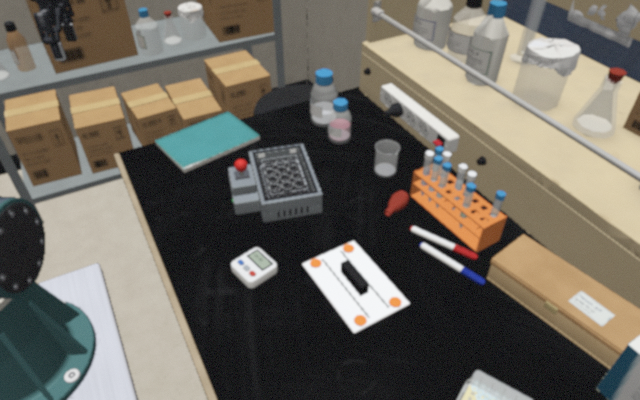

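The top view shows the shaker at about (257,208), its console and red lever at (252,243), the cover at (378,206) and the timer at (329,263). The pens and bulb are behind, around (320–400,130). The side view agrees. Next I'll measure from depth and colour.

```bash
cat > h.py <<'E'
import numpy as np,cv2
from station import bot
def K(n):
    c=bot.camera_info(n); return 200/np.tan(np.radians(c["vfov"]/2)),c["cx"],c["cy"],c["T"]
def cloud(n,d):
    f,cx,cy,T=K(n); v,u=np.mgrid[:400,:640]
    P=np.stack([(u-cx)/f*d,-(v-cy)/f*d,-d],-1); return P@T[:3,:3].T+T[:3,3]
def ray(n,uv,z):
    f,cx,cy,T=K(n); uv=np.atleast_2d(uv).astype(float)
    r=np.stack([(uv[:,0]-cx)/f,-(uv[:,1]-cy)/f,-np.ones(len(uv))],-1)@T[:3,:3].T
    return T[:3,3]+r*((z-T[2,3])/r[:,2])[:,None]
def proj(n,P):
    f,cx,cy,T=K(n); p=(np.atleast_2d(P)-T[:3,3])@T[:3,:3]
    return np.stack([cx-f*p[:,0]/p[:,2],cy+f*p[:,1]/p[:,2]],-1)
E
python3 - <<'E'
from h import *
out=[]
for n in("top","side"):
    z=np.load(n+"0.npz");p=z["p"];d=z["d"];W=cloud(n,d)
    hsv=cv2.cvtColor(p,cv2.COLOR_RGB2HSV)
    bench=(abs(W[...,0]-.45)<.08)&(abs(W[...,1])<.05)&(hsv[...,2]<40)
    print(n,"bench z",np.median(W[bench][:,2]),W[bench][:,2].std())
    reg=(W[...,0]>.3)&(W[...,0]<.65)&(W[...,1]>-.3)&(W[...,1]<.32)
    o=((hsv[...,0]>10)&(hsv[...,0]<25)&(hsv[...,1]>150)&(hsv[...,2]>150)&reg).astype(np.uint8)
    k,l,s,c=cv2.connectedComponentsWithStats(o)
    for i in range(1,k):
        if s[i,4]>15: print(" pad",c[i],s[i,4],ray(n,c[i],.025)[0].round(4),W[l==i].mean(0).round(4))
    r=((hsv[...,0]<8)|(hsv[...,0]>172))&(hsv[...,1]>150)&(hsv[...,2]>100)&reg
    k,l,s,c=cv2.connectedComponentsWithStats(r.astype(np.uint8))
    for i in range(1,k):
        if s[i,4]>15: print(" red",c[i],s[i,4],W[l==i].mean(0).round(4),W[l==i].max(0).round(4))
    m=reg&(W[...,1]>.1)&(W[...,2]>.051)&(W[...,2]<.064)&(W[...,0]>.4)
    m=cv2.morphologyEx(m.astype(np.uint8),cv2.MORPH_OPEN,np.ones((2,2)))
    pts=W[m>0]; print(" rim",len(pts),np.median(pts[:,2]),cv2.minAreaRect((pts[:,:2]*1000).astype(np.float32)))
    x0,y0=(205,165) if n=="top" else (215,135)
    out.append(cv2.resize(p[y0:y0+95,x0:x0+110],None,fx=3.6,fy=5.2/1.44,interpolation=cv2.INTER_CUBIC))
cv2.imwrite("pics/crop.png",np.hstack(out)[:,:,::-1]); print(np.hstack(out).shape)
E
```

```text
top bench z 0.0009941925108749583 0.48246325816662955
 pad [404.55555556 190.86666667] 45 [ 0.5795 -0.1984  0.025 ] [ 0.5795 -0.1983  0.0255]
 pad [348. 195.] 45 [ 0.5726 -0.0541  0.025 ] [ 0.5726 -0.0541  0.0251]
 pad [407.04444444 218.84444444] 45 [ 0.5082 -0.202   0.025 ] [ 0.5081 -0.2019  0.0254]
 pad [350.15555556 223.04444444] 45 [ 0.5012 -0.0574  0.025 ] [ 0.5011 -0.0574  0.026 ]
 red [252.03333333 242.76666667] 90 [0.4581 0.1813 0.1105] [0.4695 0.1937 0.1185]
 rim 1175 0.05686723179130526 ((511.8022155761719, 154.3706817626953), (258.01092529296875, 177.6750946044922), 76.36553955078125)
side bench z 0.0010884057372350098 0.001280338900313786
 pad [348. 248.] 31 [ 0.5704 -0.0508  0.025 ] [ 0.5697 -0.0519  0.0264]
 pad [315.23684211 262.60526316] 38 [ 0.4992 -0.0537  0.025 ] [ 0.4987 -0.0546  0.0261]
 pad [394.81632653 301.69387755] 49 [ 0.5774 -0.1955  0.025 ] [ 0.5769 -0.1961  0.0261]
 pad [359.90384615 319.92307692] 52 [ 0.5059 -0.1988  0.025 ] [ 0.5054 -0.1995  0.0262]
 red [240.52941176 164.53921569] 102 [0.454  0.178  0.1101] [0.466  0.191  0.1179]
 rim 1180 0.05724479348769668 ((372.8468017578125, -109.61032104492188), (1011.034912109375, 186.38258361816406), 62.15829086303711)
(343, 792, 3)
```

View pics/crop.png

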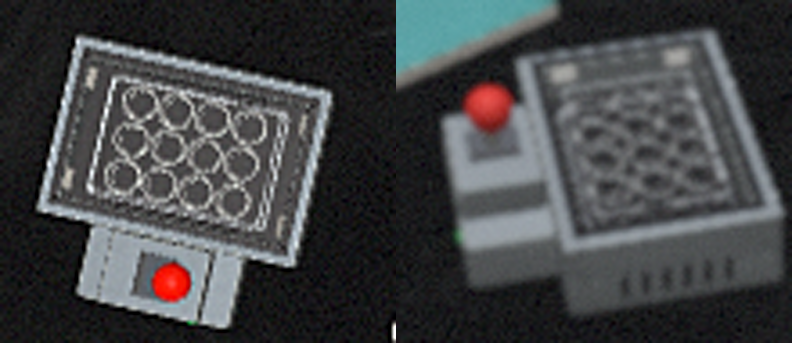

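The crop shows the shaker's rim corners clearly. I'll fit the box and cover outlines with sub-pixel edges in each camera.

```bash
cat >> h.py <<'E'
from scipy.optimize import least_squares
from scipy.ndimage import map_coordinates,gaussian_filter
def box(sx,sy,z0,z1): return np.array([[a*sx/2,b*sy/2,z] for a in(-1,1) for b in(-1,1) for z in(z0,z1)])
def place(M,q):
    c,s=np.cos(q[2]),np.sin(q[2]); R=np.array([[c,-s,0],[s,c,0],[0,0,1]])
    return M@R.T+[q[0],q[1],0]
def fit(n,img,M,q,dz=0):
    g=img.max(2).astype(float); t=np.arange(-5,5.01,.25)
    for it in range(4):
        def samp(q):
            h=cv2.convexHull(proj(n,place(M,q)+[0,0,dz]).astype(np.float32))[:,0].astype(float); h2=np.roll(h,-1,0)
            return h,h2
        h,h2=samp(q); S=[];N=[]
        ctr=h.mean(0)
        for a,b in zip(h,h2):
            L=np.linalg.norm(b-a)
            if L<12: continue
            e=(b-a)/L; nn=np.array([e[1],-e[0]]); nn*=np.sign(nn@((a+b)/2-ctr))
            for s in np.arange(5,L-5,1):
                X=a+e*s; pr=map_coordinates(g,[X[1]+nn[1]*t,X[0]+nn[0]*t],order=1)
                i=pr[:12].mean(); o=pr[-8:].mean()
                if i-o<45 or o>50: continue
                k=np.where((pr[:-1]>(i+o)/2)&(pr[1:]<=(i+o)/2))[0]
                if len(k)==0: continue
                k=k[-1]; S.append(X+nn*(t[k]+.25*(pr[k]-(i+o)/2)/(pr[k]-pr[k+1])))
        S=np.array(S)
        def res(q):
            h,h2=samp(q); ar=[]
            D=[]
            for a,b in zip(h,h2):
                e=(b-a)/(np.linalg.norm(b-a)+1e-9); d=S-a; D.append(d@np.array([e[1],-e[0]]))
            D=np.array(D); return D[np.abs(D).argmin(0),np.arange(len(S))]
        r=least_squares(res,q,loss="soft_l1",f_scale=.4,x_scale=[.001,.001,.01],diff_step=1e-4); q=r.x
    return q,len(S),np.abs(res(q)).mean()
SH=box(.124,.182,0,.058); CO=box(.114,.172,.018,.023)
E
python3 - <<'E'
from h import *
for n in("top","side"):
    p=np.load(n+"0.npz")["p"]
    for nm,M,q in(("shaker",SH,[.535,.185,-.22]),("cover",CO,[.540,-.128,.048])):
        r=fit(n,p,M,np.array(q)); print(n,nm,r[0].round(4),r[1],r[2].round(2))
E
```

```text
top shaker [ 0.5481  0.178  -0.2434] 162 0.35
top cover [ 0.5406 -0.128   0.0515] 186 0.17
side shaker [ 0.6397  0.1612 -0.2664] 17 0.76
side cover [ 0.5389 -0.1238  0.0457] 251 0.36
```

Run:
```python
from h import *
for n in("top","side"):
    p=np.load(n+"0.npz")["p"]
    for q in([.548,.178,-.23],[.544,.180,-.215],[.546,.176,-.25]):
        r=fit(n,p,SH,np.array(q)); print(n,r[0].round(4),r[1],r[2].round(2))
    # inner/outer rim overlay
    q=r[0]; v=cv2.resize(p,None,fx=4,fy=4,interpolation=cv2.INTER_CUBIC)
    for sx,sy,zz in((.124,.182,.058),(.096,.154,.058),(.124,.182,0)):
        R=proj(n,place(box(sx,sy,zz,zz)[[0,2,6,4]],q)); cv2.polylines(v,[np.int32((R+.5)*4)],1,(255,255,0) if zz else (0,255,0),1)
    x0,y0=(210,165) if n=="top" else (220,135)
    v=v[y0*4:y0*4+400,x0*4:x0*4+400]; out=np.hstack([out,v]) if n=="side" else v
cv2.imwrite("pics/ov.png",out[:,:,::-1])
```

```text
top [ 0.5482  0.178  -0.2431] 162 0.35
top [ 0.5482  0.178  -0.2434] 162 0.35
top [ 0.5482  0.178  -0.2433] 162 0.35
side [ 0.5482  0.1846 -0.252 ] 146 0.37
side [ 0.5482  0.1847 -0.2519] 146 0.37
side [ 0.5482  0.1847 -0.2519] 146 0.37
```

View pics/ov.png

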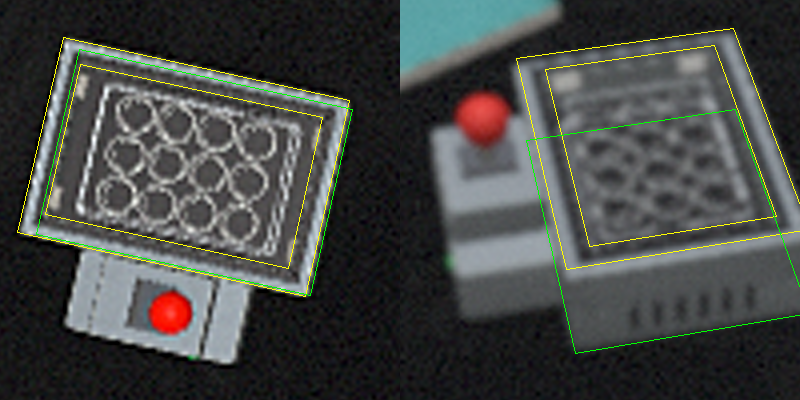

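The overlay shows that the side-view fit is wrong: the bottom of the box is dark and biases the silhouette. I'll fit only the rim's top rectangle, using gradients with free size, and cross-check it with depth.

```bash
cat > rim.py <<'E'
from h import *
def rim(n,p,q,sz=(.124,.182),z=.058,win=3,free=True):
    g=p.astype(float).mean(2); t=np.arange(-win-1,win+1.01,.2)
    par=np.array([*q,*sz])
    for it in range(6):
        C=lambda par: proj(n,place(np.array([[-1,-1,0],[1,-1,0],[1,1,0],[-1,1,0]])*[par[3]/2,par[4]/2,0]+[0,0,z],par))
        h=C(par); ctr=h.mean(0); S=[];E=[]
        for k in range(4):
            a,b=h[k],h[(k+1)%4]; L=np.linalg.norm(b-a); e=(b-a)/L; nn=np.array([e[1],-e[0]]); nn*=np.sign(nn@(a-ctr))
            for s in np.arange(4,L-4,.5):
                X=a+e*s; pr=map_coordinates(g,[X[1]+nn[1]*t,X[0]+nn[0]*t],order=1)
                d=-np.gradient(gaussian_filter(pr,2)); i=d[2:-2].argmax()+2
                if d[i]<2: continue
                w=np.clip(d[max(0,i-3):i+4],0,None); S.append(X+nn*(w@t[max(0,i-3):i+4]/w.sum())); E.append(k)
        S=np.array(S);E=np.array(E)
        def res(par):
            h=C(par); o=np.zeros(len(S))
            for k in range(4):
                a,b=h[k],h[(k+1)%4]; e=(b-a)/np.linalg.norm(b-a); m=E==k; o[m]=(S[m]-a)@np.array([e[1],-e[0]])
            return o
        f=res if free else (lambda x:res(np.array([*x,*sz])))
        r=least_squares(f,par if free else par[:3],loss="soft_l1",f_scale=.3,x_scale=[.001,.001,.01,.001,.001][:5 if free else 3])
        par=r.x if free else np.array([*r.x,*sz]); win_=win
    return par,np.bincount(E,minlength=4),np.abs(res(par)).mean(),C(par)
E
python3 - <<'E'
from rim import *
for n,q in(("top",[.546,.179,-.24]),("side",[.5475,.1795,-.245])):
    Z=np.load(n+"0.npz");p=Z["p"];d=Z["d"]
    for fr in(True,False):
        r=rim(n,p,q,free=fr); print(n,fr,r[0].round(4),r[1],r[2].round(2))
    rc=rim(n,p,[.5406,-.128,.05] if n=="top" else [.5385,-.1243,.05],(.114,.172),.023); print("  cover",rc[0].round(4),rc[1],rc[2].round(2))
    W=cloud(n,d); m=((W[...,2]>.051)&(W[...,2]<.064)&(abs(W[...,0]-.55)<.1)&(abs(W[...,1]-.18)<.13)).astype(np.uint8)
    k,l,s,c=cv2.connectedComponentsWithStats(m); i=s[1:,4].argmax()+1
    print("  depth",cv2.minAreaRect((W[l==i][:,:2]*1000).astype(np.float32)),s[i,4])
    v=cv2.resize(p,None,fx=4,fy=4,interpolation=cv2.INTER_CUBIC); cv2.polylines(v,[np.int32((r[3]+.5)*4)],1,(255,255,0),1)
    x0,y0=(210,165) if n=="top" else (220,135)
    v=v[y0*4:y0*4+400,x0*4:x0*4+400]; out=np.hstack([out,v]) if n=="side" else v
cv2.imwrite("pics/ov2.png",out[:,:,::-1])
E
```

```text
top True [ 0.5475  0.1769 -0.2439  0.1231  0.1812] [ 84 130  84 125] 0.17
top False [ 0.5474  0.1769 -0.2439  0.124   0.182 ] [ 85 131  85 127] 0.21
  cover [ 0.5406 -0.1279  0.0486  0.1151  0.1718] [ 75 119  75 120] 0.16
  depth ((525.828125, 182.66708374023438), (182.17263793945312, 167.8137969970703), 76.06295013427734) 1455
side True [ 0.5451  0.1799 -0.2417  0.1266  0.1872] [111  97  96  67] 0.36
side False [ 0.5456  0.1777 -0.2434  0.124   0.182 ] [108  94  94  45] 0.59
  cover [ 0.5381 -0.1248  0.047   0.1181  0.1769] [116 157 102 163] 0.07
  depth ((532.490234375, 181.87103271484375), (187.40977478027344, 151.57652282714844), 76.14309692382812) 1484
```

View pics/ov2.png

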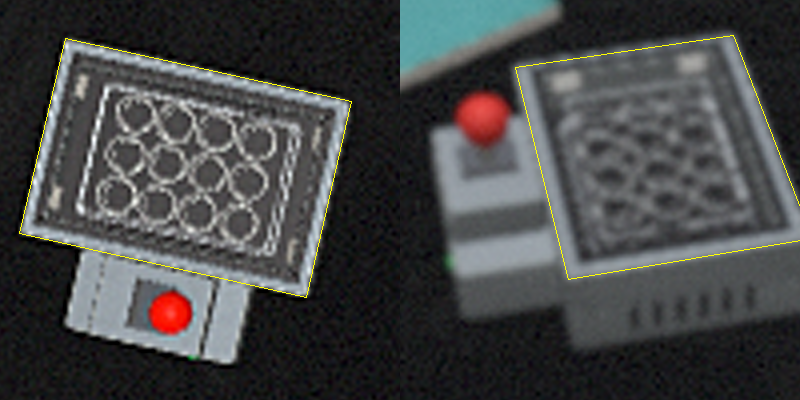

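Both cameras now agree on the cover-to-shaker offset: (6.9, 304.8) mm against (7.0, 304.7) mm. Only the absolute offset differs, by about 2.5 mm, and gripping the rib will resolve that. I'll grasp and re-measure in place.

```bash
cat >> rim.py <<'E'
def down(yaw,sgn):  # tool y along sgn*cover x
    y=sgn*np.array([np.cos(yaw),np.sin(yaw),0]); z=np.array([0,0,-1.]); return np.stack([np.cross(y,z),y,z],1)
E
python3 - <<'E'
from rim import *
c=np.array([.5394,-.1264]); yaw=.048
for s in(1,-1):
    for pos,yw in(((*c,.0275),yaw),((.546,.178,.076),-.244),((.46,.2,.1),-.244)):
        q=bot.ik(pos,down(yw,s)); print(s,None if q is None else np.round(q,2))
s=1 if bot.ik((*c,.0275),down(yaw,1)) is not None and abs(bot.ik((*c,.0275),down(yaw,1))[5])<2 else -1
R=down(yaw,s); print("sgn",s)
bot.move_pose((*c,.11),R); print(bot.get_time())
print(bot.move_l((*c,.0275),rate=.1,contact_N=15))
bot.grasp(50); print(bot.get_time(),bot.get_gripper_width(),bot.get_grip_force(),bot.get_position(),bot.get_contact_force())
for n in("top","side"):
    p,d=bot.snapshot(n); np.savez(n+"1.npz",p=p,d=d); cv2.imwrite(f"pics/{n}1.png",p[:,:,::-1])
    r=rim(n,p,[.5406,-.128,.048] if n=="top" else [.5381,-.1248,.048],(.114,.172),.023,free=False); print(n,r[0].round(4),r[1],r[2].round(2))
E
```

```text
1 [-0.35  0.5   1.78 -0.    0.86 -0.4 ]
1 [ 0.19  0.46  1.7  -0.    0.99  0.44]
1 [ 0.27  0.34  1.83 -0.    0.97  0.52]
-1 [-0.35  0.5   1.78 -0.    0.86  2.74]
-1 [ 0.19  0.46  1.7  -0.    0.99 -2.7 ]
-1 [ 0.27  0.34  1.83 -0.    0.97 -2.63]
sgn 1
2.775
False
4.5167 4.497468595897097e-05 0.0 [ 0.53935576 -0.1263782   0.02746519] [ 0.17159121  0.26655992 -0.04110494]
top [ 0.5401 -0.1279  0.0407  0.114   0.172 ] [13 68 74 91] 0.59
side [ 0.5367 -0.127   0.0493  0.114   0.172 ] [111 137  81 158] 0.94
```

```bash
python3 -c "
import cv2,numpy as np
a=cv2.imread('pics/top1.png')[150:290,280:480];b=cv2.imread('pics/side1.png')[200:340,260:460]
cv2.imwrite('pics/g1.png',cv2.resize(np.hstack([a,b]),None,fx=2,fy=2))"
```

```text
(no output)
```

View pics/g1.png

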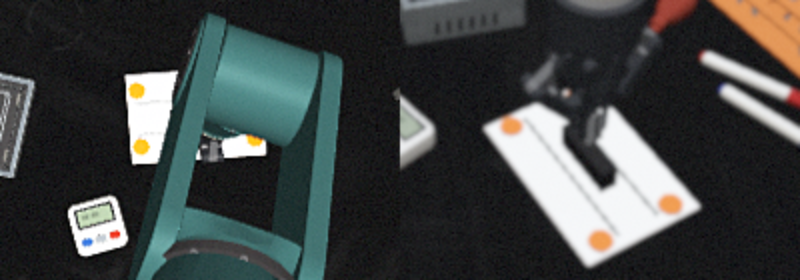

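The arm hides much of the cover in the top view, and the gripper reads fully closed with no grip force. I'll recheck the readings and compare the projected TCP with the picture.

Run:
```python
from rim import *
print(bot.get_gripper_width(),bot.get_grip_force(),bot.get_position(),bot.get_q().round(3))
P=bot.get_position()
for n in("top","side"): print(n,proj(n,[P,P+[0,0,.0187],P+[0,0,.06]]).round(1))
p=np.load("side1.npz")["p"]; d=np.load("side1.npz")["d"]
cv2.imwrite("pics/g2.png",cv2.resize(p[200:320,300:420],None,fx=5,fy=5,interpolation=cv2.INTER_CUBIC)[:,:,::-1])
W=cloud("side",d); print(W[265:300:5,340:380:5].round(3)[...,2])
```

```text
0.00014601865310137003 0.0 [ 0.53937214 -0.12639456  0.02748556] [-0.355  0.502  1.779  0.     0.86  -0.403]
top [[376.9 207.3]
 [377.9 206.8]
 [380.1 205.7]]
side [[354.7 281. ]
 [355.1 274.1]
 [356.2 258.1]]
[[0.023 0.05  0.082 0.082 0.077 0.026 0.023 0.026]
 [0.025 0.045 0.051 0.072 0.024 0.025 0.024 0.025]
 [0.023 0.032 0.048 0.051 0.052 0.024 0.024 0.025]
 [0.026 0.024 0.035 0.049 0.05  0.051 0.024 0.024]
 [0.023 0.024 0.023 0.04  0.048 0.05  0.024 0.025]
 [0.025 0.026 0.024 0.024 0.04  0.04  0.023 0.024]
 [0.024 0.023 0.021 0.023 0.027 0.025 0.025 0.023]]
```

View pics/g2.png

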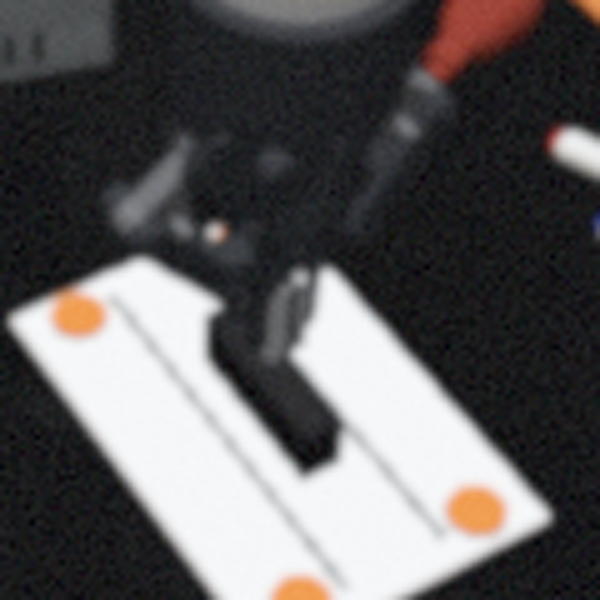

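Run:
```python
from rim import *
P=bot.get_position(); print(bot.get_time(),bot.get_contact_force())
bot.move_l(P+[0,0,.03],rate=.05); print(bot.get_gripper_width(),bot.get_grip_force(),bot.get_contact_force(),bot.get_position())
p,d=bot.snapshot("side")
cv2.imwrite("pics/g3.png",cv2.resize(p[190:340,280:430],None,fx=4,fy=4,interpolation=cv2.INTER_CUBIC)[:,:,::-1])
```

```text
4.6167 [ 0.62754981 -0.19419452 -0.2356211 ]
0.0003094355788208862 0.0 [-0.17853429 -0.09935567 -0.20514704] [ 0.53926376 -0.12636956  0.05754419]
```

View pics/g3.png

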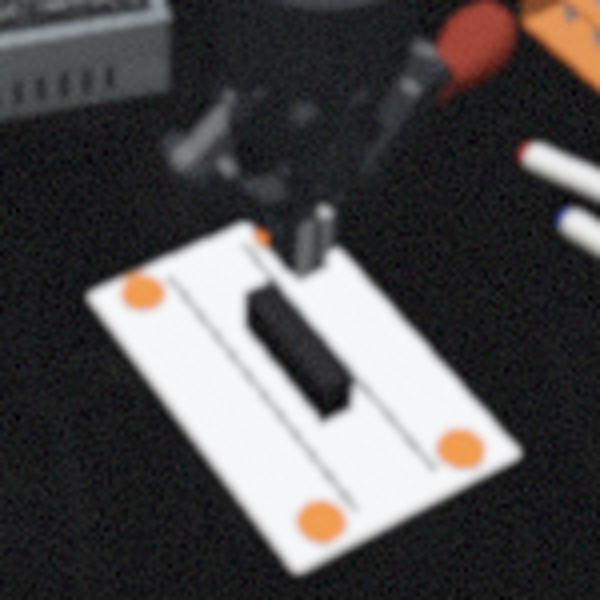

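The fingers closed above the rib, even though the TCP read z = 0.0275. I'll measure where the fingertips really are from depth.

Run:
```python
from rim import *
for w in("closed","open"):
    if w=="open": bot.release()
    p,d=bot.snapshot("side"); np.savez(f"side_{w}.npz",p=p,d=d)
    W=cloud("side",d); P=bot.get_position()
    m=(abs(W[...,0]-P[0])<.07)&(abs(W[...,1]-P[1])<.06)&(W[...,2]>.056)&(W[...,2]<.2)
    Q=W[m]; print(w,bot.get_gripper_width(),P.round(4),bot.get_time())
    for z in np.arange(.055,.16,.01):
        b=Q[(Q[:,2]>=z)&(Q[:,2]<z+.01)]
        if len(b): print(f"{z:.3f}",len(b),b.min(0).round(3),b.max(0).round(3))
```

```text
closed -0.0003439538253207781 [ 0.539  -0.1263  0.0572] 5.4667
0.085 4 [ 0.531 -0.134  0.091] [ 0.541 -0.129  0.095]
0.095 48 [ 0.525 -0.137  0.095] [ 0.552 -0.12   0.105]
0.105 68 [ 0.523 -0.137  0.106] [ 0.552 -0.12   0.115]
0.115 69 [ 0.523 -0.138  0.115] [ 0.552 -0.123  0.125]
0.125 48 [ 0.522 -0.138  0.125] [ 0.549 -0.129  0.135]
0.135 137 [ 0.505 -0.14   0.135] [ 0.574 -0.113  0.145]
0.145 196 [ 0.498 -0.14   0.145] [ 0.581 -0.114  0.155]
0.155 189 [ 0.487 -0.143  0.155] [ 0.587 -0.122  0.165]
open 0.08515326497567234 [ 0.5394 -0.1264  0.0575] 6.3
0.095 2 [ 0.581 -0.123  0.104] [ 0.582 -0.114  0.104]
0.105 60 [ 0.483 -0.138  0.106] [ 0.594 -0.111  0.115]
0.115 108 [ 0.481 -0.139  0.115] [ 0.595 -0.113  0.125]
0.125 110 [ 0.481 -0.14   0.125] [ 0.594 -0.111  0.135]
0.135 91 [ 0.481 -0.139  0.135] [ 0.595 -0.112  0.145]
0.145 96 [ 0.47  -0.141  0.146] [ 0.607 -0.119  0.155]
0.155 259 [ 0.47  -0.143  0.155] [ 0.609 -0.11   0.165]
```

Depth puts the real fingertips about 35 mm above the reported TCP, while xy agrees. I'll pin down the z offset by touching the rib top (49 mm) with the closed fingers.

Run:
```python
from rim import *
bot.grasp(20)
P=np.array([.5394,-.1264,0])
bot.move_l(P+[0,0,.026],rate=.15)
bot.pause(.1)
print(bot.move_l(P+[0,0,.002],rate=.015,contact_N=4)); print(bot.get_position(),bot.get_contact_force(),bot.get_time())
```

```text
True
[ 0.53939505 -0.1263905   0.01521739] [-0.82925239 -0.20723689  6.49357387] 8.3833
```

Contact came at TCP z = 0.015, so the real tip is the reading plus 34 mm. Regrasping with that correction.

Run:
```python
from rim import *
P=np.array([.5394,-.1264,0])
bot.move_l(P+[0,0,.025],rate=.1); bot.release()
print(bot.move_l(P+[0,0,-.0075],rate=.08,contact_N=12),bot.get_position())
bot.grasp(60); print(bot.get_gripper_width(),bot.get_grip_force(),bot.get_contact_force(),bot.get_time())
p,d=bot.snapshot("side"); np.savez("side2.npz",p=p,d=d)
hsv=cv2.cvtColor(p,cv2.COLOR_RGB2HSV)
o=((hsv[...,0]>10)&(hsv[...,0]<25)&(hsv[...,1]>120)&(hsv[...,2]>150)).astype(np.uint8); o[:235]=0;o[:,:300]=0;o[:,410:]=0
k,l,s,c=cv2.connectedComponentsWithStats(o)
for i in range(1,k):
    if s[i,4]>15: print(" pad",c[i].round(2),s[i,4],ray("side",c[i],.025)[0].round(4))
r=rim("side",p,[.5381,-.1248,.048],(.1181,.1769),.023,free=False,win=2); print(r[0].round(4),r[1],r[2])
```

```text
False [ 0.53916331 -0.12631181 -0.00786728]
0.01706769605906053 58.68411719799042 [-0.74464779  0.73104967  4.79034572] 10.6
 pad [314.85 262.67] 52 [ 0.4985 -0.0535  0.025 ]
 pad [394.66 301.77] 62 [ 0.5771 -0.1955  0.025 ]
 pad [359.74 320.11] 70 [ 0.5055 -0.199   0.025 ]
[ 0.5376 -0.1248  0.0487  0.1181  0.1769] [116 123  74 163] 0.20261156362523275
```

Gripped: width is 17 mm and grip force 59 N. The cover shifted about −0.45 mm in x, which fixes the absolute camera offset. Target tool pose at the shaker is (0.5466, 0.1784) with yaw −0.244. I'll carry it over and feel it down.

Run:
```python
from rim import *
T=np.array([.5466,.1784,0]); R=down(-.2443,1)
P=bot.get_position()
bot.move_l(P+[0,0,.105],rate=.2)
Z=-.0079
bot.move_l(T+[0,0,.10+Z],frame=R,rate=.25)
bot.move_l(T+[0,0,.066+Z],rate=.1); bot.pause(.2)
F0=bot.get_contact_force(); 
hit=bot.move_l(T+[0,0,.0475+Z],rate=.02,contact_N=4)
P=bot.get_position(); print(hit,P,"foot z",P[2]-Z,F0,bot.get_contact_force(),bot.get_moment(),bot.get_time(),bot.get_gripper_width())
p,d=bot.snapshot("side"); np.savez("side3.npz",p=p,d=d)
cv2.imwrite("pics/s3.png",cv2.resize(p[110:240,210:350],None,fx=4,fy=4,interpolation=cv2.INTER_CUBIC)[:,:,::-1])
```

```text
True [0.54666418 0.17907168 0.04241866] foot z 0.05031866108747082 [-0.35448317 -0.97516596 -0.82636027] [1.11859688 2.363348   0.38381742] [ 0.35339818 -0.20504338  0.03022143] 14.1083 0.016653015455814518
```

View pics/s3.png

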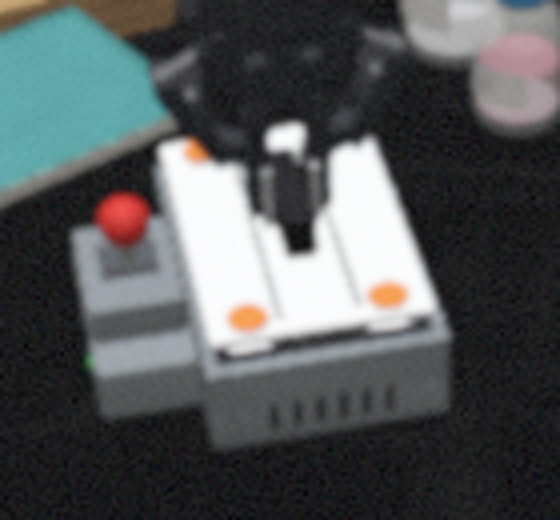

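The picture shows the cover sitting in the bay: foot level is 50 mm and the orange pads are over the corners. I'll release it and press the corners.

```bash
cat > press.py <<'E'
from rim import *
C=np.array([.5468,.1788]); Y=-.2443; O=.034
def loc(x,y): return place(np.array([[x,y,0.]]),[*C,Y])[0]
PAD=dict(a=(.036,.0723),b=(.036,-.0723),c=(-.036,-.0723),d=(-.036,.0723))
def press(k,N=24,zmin=.0625):
    p=loc(*PAD[k]); bot.move_l(p+[0,0,.086-O],rate=.2)
    bot.pause(.1); h=bot.move_l(p+[0,0,zmin-O],rate=.03,contact_N=N)
    z=bot.get_position()[2]+O; f=bot.get_contact_force()
    print(k,h,"tip z",z.round(4),f.round(1),round(bot.get_time(),2)); bot.move_l(p+[0,0,.086-O],rate=.15)
E
python3 - <<'E'
from press import *
bot.release(); P=bot.get_position(); bot.move_l(P+[0,0,.075],rate=.2); bot.grasp(30)
p=loc(*PAD["a"]); bot.move_l(p+[0,0,.10],rate=.25)
press("a")
p,d=bot.snapshot("side"); np.savez("side4.npz",p=p,d=d)
W=cloud("side",d)
for k in PAD:
    x=loc(*PAD[k]); u,v=np.round(proj("side",x+[-.0015,.0015,.07])[0]).astype(int); print(k,np.median(W[v-1:v+2,u-1:u+2,2]).round(4))
E
```

```text
a True tip z 0.0659 [-2.7  0.2  8.3] 17.77
a 0.0674
b 0.0766
c 0.0756
d 0.0662
```

Corner a is down and b and c are still up. Pressing the rest.

```bash
cat >> press.py <<'E'
def heights():
    for n in("side","top"):
        p,d=bot.snapshot(n); W=cloud(n,d)
        for k in PAD:
            x=loc(*PAD[k])+([-.0015,.0015,.066] if n=="side" else [.001,-.0015,.066]); u,v=np.round(proj(n,x)[0]).astype(int)
            print(n,k,np.median(W[v-1:v+2,u-1:u+2,2]).round(4),p[v,u],end="; ")
        print()
    return p
E
python3 - <<'E'
from press import *
press("b"); press("c"); press("d")
bot.move_l(loc(-.0,.0)+[0,0,.13],rate=.25)
heights()
E
```

```text
b True tip z 0.065 [-0.9 -0.7  8.3] 19.8
c True tip z 0.0649 [-1.8  0.4  9.9] 21.39
d True tip z 0.065 [-0.9 -1.4  6.9] 23.36
side a 0.0657 [244 158  82]; side b 0.066 [244 159  83]; side c 0.0672 [244 160  83]; side d 0.0668 [244 160  84]; 
top a 0.5755 [ 98 153 151]; top b 0.0656 [255 202  43]; top c 0.0661 [255 197  39]; top d 0.4942 [198 117  84];
```

All four read home. I'll re-press a once as insurance, then flip the lever.

Run:
```python
from press import *
bot.move_l(loc(*PAD["a"])+[0,0,.10],rate=.25); press("a")
L=lambda y,z: loc(-.088,y)+[0,0,z-O]
bot.move_l(loc(*PAD["a"])+[0,0,.11],rate=.2)
bot.move_l(L(-.062,.15),rate=.25); bot.move_l(L(-.062,.086),rate=.15); bot.pause(.1)
h=bot.move_l(L(.008,.086),rate=.05,contact_N=9)
print(h,bot.get_position()-L(0,.086),bot.get_contact_force(),bot.get_time())
bot.move_l(L(-.05,.086),rate=.15); bot.move_l(L(-.062,.17),rate=.25)
bot.move_l(loc(.0,-.25)+[0,0,.16],rate=.3)
p=heights()
W=None
for n in("side","top"):
    p,d=bot.snapshot(n); W=cloud(n,d); hsv=cv2.cvtColor(p,cv2.COLOR_RGB2HSV)
    x=((hsv[...,0]<8)|(hsv[...,0]>172))&(hsv[...,1]>150)&(hsv[...,2]>100)&(abs(W[...,0]-.46)<.06)&(abs(W[...,1]-.2)<.06)&(W[...,2]>.08)
    q=W[x].mean(0); c,s=np.cos(Y),np.sin(Y); dl=q[:2]-C; print(n,q,"local",c*dl[0]+s*dl[1],-s*dl[0]+c*dl[1],x.sum())
    cv2.imwrite(f"pics/{n}_end.png",cv2.resize(p[110:250,200:400],None,fx=3,fy=3)[:,:,::-1])
print(bot.get_time())
```

```text
a True tip z 0.065 [-1.8 -0.6  7.1] 26.03
True [-0.00136773 -0.00317811 -0.00053942] [ 0.04503997 -3.05450243  2.44823143] 29.4167
side a 0.3057 [31 31 36]; side b 0.2265 [102 102 106]; side c 0.0666 [248 164  86]; side d 0.0661 [248 163  88]; 
top a 0.0658 [254 185   6]; top b 0.0653 [255 200  51]; top c 0.0659 [255 198  37]; top d 0.0666 [255 191  23]; 
side [0.46388492 0.21524349 0.10747295] local -0.08926792259154312 0.015306108732500618 105
top [0.46711312 0.21824431 0.10886984] local -0.08686140969497552 0.01899864794161055 84
31.4167
```

View pics/side_end.png

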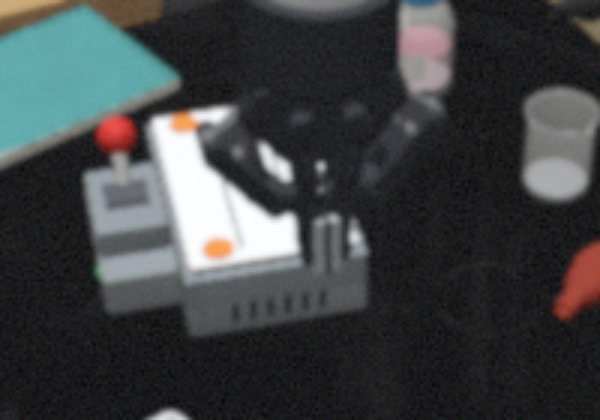

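The lever is over, at local y of about +0.019, which is roughly 0.93 rad. I'll give it one firmer push to make sure it is at the stop.

Run:
```python
from press import *
L=lambda y,z: loc(-.088,y)+[0,0,z-O]
bot.move_l(L(-.062,.17),rate=.3); bot.move_l(L(-.05,.086),rate=.2); bot.pause(.1)
bot.move_l(L(-.015,.086),rate=.1)
h=bot.move_l(L(.012,.086),rate=.03,contact_N=20)
print(h,bot.get_position()-L(0,.086),bot.get_contact_force())
bot.move_l(L(-.05,.086),rate=.15); bot.move_l(L(-.062,.17),rate=.25)
bot.move_l(loc(.0,-.25)+[0,0,.16],rate=.3)
p,d=bot.snapshot("top"); W=cloud("top",d); hsv=cv2.cvtColor(p,cv2.COLOR_RGB2HSV)
x=((hsv[...,0]<8)|(hsv[...,0]>172))&(hsv[...,1]>150)&(hsv[...,2]>100)&(abs(W[...,0]-.46)<.06)&(abs(W[...,1]-.2)<.06)&(W[...,2]>.08)
dl=W[x].mean(0)[:2]-C; print("local y",-np.sin(Y)*dl[0]+np.cos(Y)*dl[1])
heights(); print(bot.get_time(),bot.get_contact_force())
r=rim("top",p,[.5475,.177,-.244],(.114,.172),.063,free=False); print(r[0],r[1],r[2])
```

```text
True [-0.00121752 -0.00351553 -0.00034639] [ 0.81022228 -4.43896805  2.37711916]
local y 0.018974687781562333
side a 0.3043 [35 36 42]; side b 0.226 [97 98 97]; side c 0.0661 [248 164  87]; side d 0.066 [247 164  86]; 
top a 0.0659 [255 186   7]; top b 0.0648 [255 200  39]; top c 0.0658 [255 202  41]; top d 0.0663 [255 191  18]; 
35.9583 [0.44487037 0.50489854 0.66774719]
[ 0.54897926  0.17806512 -0.24078719  0.114       0.172     ] [ 77 123  77 124] 1.1714378670860888
```

The lever didn't move under 20 N, so it is against its hard stop. All four pads are home and the arm is clear.

```bash
python3 -c "
from station import bot
print(bot.job_done())"
```

```text
the job is handed in; nothing more can be done
None
```

I handed the job in with all four corners of the cover reading home and the toggle lever pushed over to its stop, at about 36 s of the 54 s allowed; the hand-in returned no verdict.

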